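# Show the long objective to the inspection camera

### The job

Lift the upper tray by its handle off the lens tray and set it down flat in the middle of the black rubber mat, without dropping it. Then take the longer of the two microscope objectives out of the lens tray and hold it up in the air in front of the inspection camera: its narrow nose 100 mm in front of the camera's glass, centred on the camera's line of sight and pointing straight into it. Finish while still holding it there, still; do not touch the camera or its stand, and leave the short objective in its cradle and the jar, beaker and box where they are.

Things in the scene. Friction and masses are not known exactly. Their poses are not given: they have to be found in the camera images.
- lens_tray: White tray fixed to the bench, 120 (x) by 190 (y) by 56 mm high, walls and floor 4 mm. Origin: centre of its underside. Two V cradles inside, at y = -45 and +45 mm, x = 0, 24 mm wide, narrower than the barrels, so fingers pass on both sides. One objective lies in each (either way round), axis along x, 30 mm above the bench, nose to +x; the upper tray hides them at the start.
- insert: Upper tray: loose, white, empty, 106 (x) by 176 (y) by 30 mm high, 0.3 kg, nested on the lens tray. Its flange (120 by 190 mm, 8 to 12 mm up) rests on the lens tray's rim; it reaches 8 mm in, 3 mm play, lifts straight up. Origin: centre of underside, 48 mm above the bench at the start. Steel bridge handle along y: bar 12 mm wide, 14 mm high, 168 mm long, posts at its ends.
- handle (a point): Centre of the bar of the upper tray's handle, 73 mm above that tray's underside (121 mm above the bench at the start).
- long_lens: Longer microscope objective, loose, steel, 63 mm long, 0.16 kg: barrel 26 mm in diameter, 36 mm long; at one end a brass thread 20 mm in diameter, 5 mm long; at the other a 16 mm cone and a nose 12 mm in diameter, 6 mm long. Origin: on the axis, mid-barrel (where to grip); +x along the axis to the nose. It may roll about x.
- long_lens_nose (a point): Centre of the long objective's nose tip, 40 mm along +x from its origin.
- short_lens: The shorter objective, same shape and steel, 39 mm long in all, barrel 26 mm in diameter and 24 mm long; lies in the other cradle and stays there. Origin: on the axis in the middle of the barrel; +x to the nose.
- mat: Black rubber mat fixed on the bench, 180 (x) by 260 (y) by 3 mm. Origin: centre of its underside; its top is 3 mm above the bench.
- stand: Fixed stand of the inspection camera: white base plate 140 by 130 by 16 mm, steel post 20 mm in diameter up to 432 mm, a clamp on it (height differs each time) with the camera. Origin: on the bench, 50 mm in front of the post; the camera looks to its -x side.
- camera: Inspection camera on the stand: black lens tube 34 mm in diameter, 35 mm long, before a white box 48 mm wide and high. Origin: centre of the front glass, 220 to 280 mm above the bench. It looks along its own -x, 0.35 rad (20 degrees) below level; y is level. The nose has to point along its +x, into the camera.
- view_spot (a point): The point on the camera's line of sight 100 mm in front of its glass, where the nose tip belongs.
- amber_jar: Bystander: amber glass jar, 56 mm in diameter, 85 mm high. Origin: centre of its underside.
- beaker: Bystander: clear beaker, 70 mm in diameter, 85 mm high. Origin: centre of its underside.
- slide_box: Bystander: cardboard slide box, 85 by 100 by 35 mm. Origin: centre of its underside.
Not all that is in view belongs to the job. Leave any green or purple look-alike of the insert alone.

How it is judged:
By the outcome, as a careful person would: the job done as asked, in the order asked, and still so for the second after the job is handed in, while the arm keeps its last pose, push and grip.
It also fails if it takes over 56 s, if anything falls off the work surface, if the arm or the gripper's body presses on something with over 40 N, if the wrist force passes 120 N, or if a joint passes its speed limit or range.

### The arm

A 6-joint arm with a two-finger parallel gripper is mounted at the origin on the work surface. World frame = base frame: x ahead of the robot, y to its left, z up, the work surface at z = 0. Lengths are in m, angles in degrees, forces in N, time in s.
With the tool pointing down it reaches from about 0.4 to 0.825 m from the base axis. Payload 7 kg.
Tool frame: the origin (TCP) lies midway between the tips of the shut fingers; the grasp point (between the pads) lies 19 mm behind it (r.grip_depth is the distance from the TCP to the grasp point, in m); z points along the fingers, y is the line along which they close (so a half turn about z gives the same grasp; the last joint's range is limited). The gripper opens to 88 mm and grips with 3 to 60 N. Pads are 19 mm wide; open, the fingers measure 130 mm over their backs; the gripper's body (78 mm by 193 mm) begins 47 mm behind the grasp point.
Start: joints at [84.001, 20.546, 0.682, 0, -70.136, -16.507], TCP at [0.258, 0.624, 0.227] pointing down, gripper open.
Joint ranges: [-176.03, 176.03], [-82.01, 121.73], [-58.28, 71.71], [-173.87, 95.51], [-174.79, -0.11], [-173.66, 173.66]. Speed limits (degrees/s): [136.94, 136.94, 172.46, 180, 180, 180].

### API

Orientations are given as [roll, pitch, yaw] about the fixed x, y, z axes, in that order (R = Rz(yaw) Ry(pitch) Rx(roll)).
In Python, from plant import r, capture, close_job, search_frame, outline_of gives the robot as it stands.
- The arm moves only by the shell command python3 -m creep 'ROWS' [FORCE]. ROWS is JSON, a list of rows, each a list of 7 numbers: the finger opening in mm, from 0 to 87.6, then the shift along the world's x, y, z in units of 25 mm (1.0 is 25 mm), then the turn, a rotation vector about the world's x, y, z in degrees. In form: [[hand, x, y, z, ax, ay, az], ...]. A call has 1 to 8 rows; each row shifts and turns the commanded pose from where the row before left it; what a row does not reach is not made up. A row lasts 1/12 s, in which the tool goes at most 41.7 mm and 7.16 degrees, less where a joint would pass 70% of its speed; a pose out of reach is approached as far as the arm can. A call is refused whole if a number of a shift passes 1 or a number of a turn 7.16, either way. A call with a gripper value outside its range is refused whole. The fingers move at their own pace and stop on an object; FORCE is the grip in N (left out, the last holds). Time passes only in rows, so rows that do not move let the fingers close. It gives the time, the measured TCP pose, the force, the opening and the grip force at its end, in the units of the state.
- r.get_state(): the state, without advancing time (a new reading comes with each control period).
- capture(name): name is "side" or "top"; returns a dict with "frame" (420x560x3 uint8, red, green, blue), "K" (3x3 intrinsics, pixels), "k1" (the pictures are not rectified: a ray, as slopes to the right and down, at radius r is drawn at 1 + k1 r^2 times it, then the intrinsics apply), "origin" and "rotation" of the camera in the world. Camera axes: x right, y down, z forward; pixel columns grow to the right and rows downward; lengths in m; the calibration is good to about 2 mm. A picture is of the moment at which its call begins. There is no depth.
- close_job(): hands the job in; it is judged then, once.
Trained networks look in a picture, given as the dict that the camera call returned (one of the last four; its "shot" number tells which), for a name from the list of things; names that differ only in an ending like _2 or _b are one class to them, and where a whole thing is asked for, a point or a joint stands for the part that bears it (a point fixed in the world has none). Each returns a list of dicts, best first, with "conf" (0 to 1); they miss things now and then, are a little off and sometimes report something else, mostly with a low value. They report only what shows in the picture. A call takes as long as a camera call. They do not tell look-alikes from the thing itself.
- search_frame(picture, target): "bbox" ([left, top, right, bottom] in pixels, round what is visible of it).
- outline_of(picture, target): "region" (420x560 bool, what is visible of it) and "bbox" ([left, top, right, bottom] in pixels, round what is visible of it).
The state is a dict: "time_s": time; "joints": joint angles; "qd": joint speeds; "joint_torque": joint torques, N m; "tcp_pos": TCP position; "eef_rot": TCP orientation; "contact_force": force on the tool from outside, world axes, zero at the start; "moment": the same for the moment, N m; "gripper_width": finger opening in m; "gripper_force": force on a finger pad.
Only numpy, scipy, OpenCV 4.12 (cv2) and the standard library are available. Lean on these libraries where they do the work, as an engineer would, in place of code of your own. Each camera call takes 0.05 s, during which the arm holds its last target. There are 200 camera calls.

## Working session

There is one attempt and no reset: what is moved stays moved. The work goes in short steps, Python scripts to look and compute and a shell command to move; the robot and the scene stay as the last step left them, time stands still between calls to the robot, and variables do not carry over. Pictures are saved under pics/ and viewed, at most 10 in all, crops included, and the job is handed in when it is done.

```bash
ls; mkdir -p pics; python3 - <<'E'
from plant import r,capture,search_frame
import cv2,numpy as np
s=r.get_state();print(s['time_s'],s['tcp_pos'],s['eef_rot'],s['gripper_width'],r.grip_depth)
ims=[]
for n in('side','top'):
    c=capture(n);print(n,c['K'].tolist() if hasattr(c['K'],'tolist') else c['K'],c['k1'],np.round(c['origin'],3),np.round(c['rotation'],3).tolist())
    cv2.imwrite(f'pics/{n}0.png',c['frame'][:,:,::-1])
    for t in['insert','handle','lens_tray','mat','stand','camera','amber_jar','beaker','slide_box']:
        for d in search_frame(c,t)[:3]:print(n,t,np.round(d['bbox']),round(d['conf'],2))
E
```

```text
pics
0.0 [0.25819576 0.62313426 0.22561118] [ 1.79904739e+02 -8.67559160e-03 -2.25106980e+01] 0.08748271022428007 0.0188
side [[414.8897031346872, 0.0, 280.49225152380205], [0.0, 414.8897031346872, 207.22408787622615], [0.0, 0.0, 1.0]] -0.01417064435143954 [ 0.15  -0.538  0.661] [-125.411, -0.319, -34.82]
side insert [105. 211. 193. 265.] 0.85
side insert [238. 217. 344. 294.] 0.65
side insert [234. 151. 303. 190.] 0.57
side handle [233. 149. 303. 191.] 0.77
side handle [106. 208. 192. 266.] 0.67
side handle [237. 219. 343. 294.] 0.65
side lens_tray [236. 262. 341. 310.] 0.74
side mat [282. 313. 445. 417.] 0.63
side stand [157.  29. 217. 203.] 0.83
side camera [238. 216. 343. 296.] 0.7
side camera [156.  83. 193. 115.] 0.56
side amber_jar [316. 178. 333. 217.] 0.72
side beaker [352. 208. 381. 254.] 0.64
side slide_box [393. 255. 457. 309.] 0.7
top [[421.1639579113227, 0.0, 280.3206388503295], [0.0, 421.1639579113227, 209.367129517779], [0.0, 0.0, 1.0]] -0.07282273169327019 [0.402 0.049 1.107] [-169.938, 2.318, -91.304]
top insert [146. 126. 204. 197.] 0.75
top insert [273. 190. 356. 261.] 0.74
top insert [175. 272. 235. 354.] 0.63
top handle [277. 191. 361. 263.] 0.92
top handle [174. 274. 236. 354.] 0.88
top handle [145. 127. 201. 202.] 0.68
top mat [361. 122. 410. 163.] 0.59
top mat [372. 205. 478. 288.] 0.55
top stand [ 27. 209. 166. 270.] 0.89
top camera [ 62. 217. 138. 244.] 0.98
top amber_jar [246. 125. 268. 154.] 0.63
top beaker [305. 131. 334. 166.] 0.77
top slide_box [362. 120. 411. 164.] 0.85
```

View pics/side0.png

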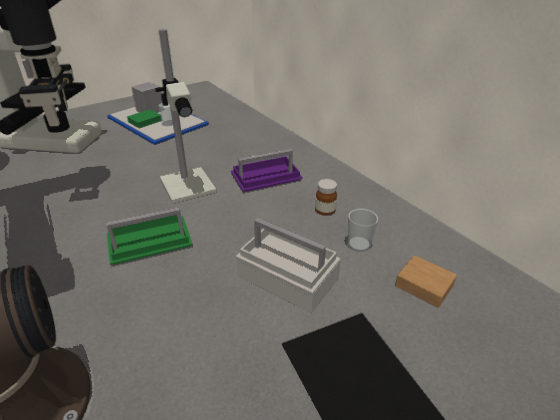

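View pics/top0.png

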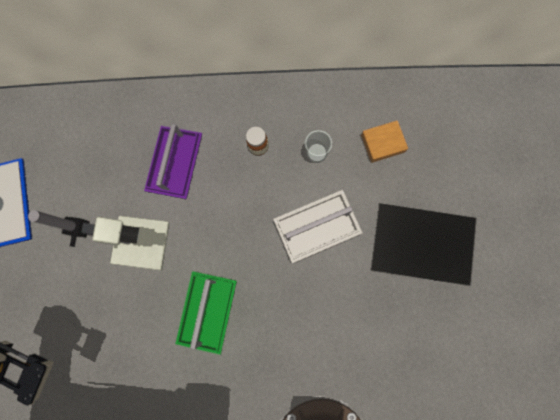

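Candidates for the upper tray: the white one (top 317,226; side 289,260), the green one (top 207,313; side 149,237) and the purple one (top 174,162; side 266,170). I choose the white one: it matches the description and sits on the white lens tray. The stand's camera is at top (130,235) and side (183,106), and the mat is at top (424,244). Next is a close crop to check.

```bash
python3 - <<'E'
import cv2,numpy as np
a=cv2.imread('pics/side0.png');b=cv2.imread('pics/top0.png')
def cr(im,x,y,w,h,s):return cv2.resize(im[y:y+h,x:x+w],None,fx=s,fy=s,interpolation=cv2.INTER_CUBIC)
t=np.hstack([cr(b,265,183,100,80,4),cr(a,235,213,110,100,4)[:320,:400]])
u=np.hstack([cr(b,20,203,160,70,2.5),cr(a,150,75,80,35*2,5)[:175*1,:400]]) if 0 else np.hstack([cr(b,90,200,100,70,4),cr(a,150,70,100,70,4)])
cv2.imwrite('pics/c1.png',np.vstack([t,u]))
E
```

```text
(no output)
```

View pics/c1.png

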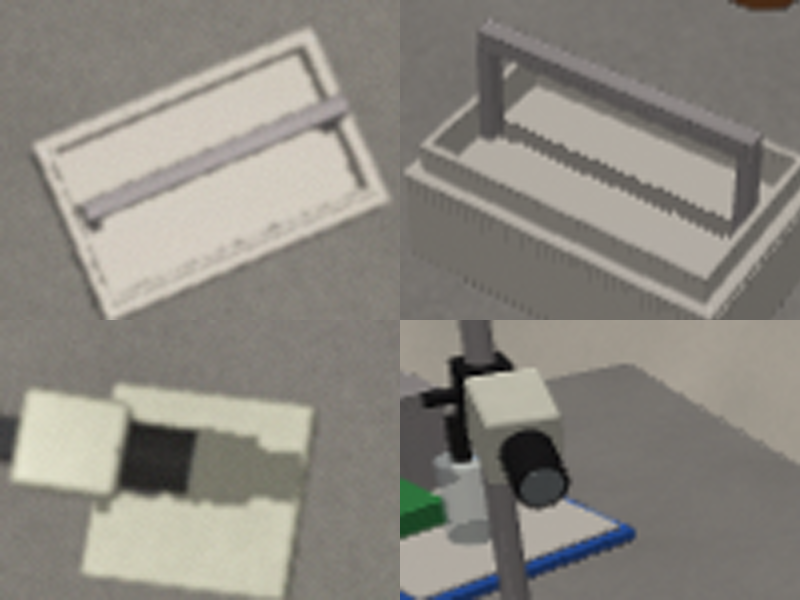

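The crop confirms the white tray with its steel handle, sitting on the white lens tray. In the top view the bar runs from (286,236) to (351,209.5). In the side view it runs from (256,219) to (324,247.5). The camera glass is at side (186,112). Next I triangulate and fit these points.

```bash
cat >h.py <<'E'
import numpy as np,cv2
from scipy.spatial.transform import Rotation as R
from scipy.optimize import least_squares as LS
def cam(c):
    return dict(K=np.array(c['K']),k1=c['k1'],o=np.array(c['origin']),R=R.from_euler('xyz',c['rotation'],degrees=True).as_matrix() if np.size(c['rotation'])==3 else np.array(c['rotation']))
def proj(c,P):
    q=(np.atleast_2d(P)-c['o'])@c['R'];s=q[:,:2]/q[:,2:]
    s=s*(1+c['k1']*(s**2).sum(1,keepdims=True))
    return s@c['K'][:2,:2].T+c['K'][:2,2]
def ray(c,uv):
    s0=(np.array(uv,float)-c['K'][:2,2])/c['K'][0,0];s=s0.copy()
    for _ in range(20):s=s0/(1+c['k1']*(s**2).sum())
    d=c['R']@np.r_[s,1];return c['o'],d/np.linalg.norm(d)
def at_z(c,uv,z):
    o,d=ray(c,uv);return o+d*(z-o[2])/d[2]
def tri(c1,p1,c2,p2):
    (o1,d1),(o2,d2)=ray(c1,p1),ray(c2,p2)
    t=np.linalg.lstsq(np.c_[d1,-d2],o2-o1,rcond=None)[0]
    a,b=o1+t[0]*d1,o2+t[1]*d2;return (a+b)/2,np.linalg.norm(a-b)*1e3
E
python3 - <<'E'
from h import *
from plant import capture,search_frame,outline_of
ct,cs=capture('top'),capture('side');T,S=cam(ct),cam(cs)
np.set_printoptions(precision=4,suppress=True)
L=tri(T,(286.25,236.25),S,(256.25,219.25));Rr=tri(T,(351,209.5),S,(324,247.5))
print('bar ends',L,Rr,'mid',(L[0]+Rr[0])/2,'len',np.linalg.norm(L[0]-Rr[0]))
# flange top z=.060
fc=[(274.5,219.75),(342.5,190.5),(361.75,233),(292,262.5)]
F=np.array([at_z(T,p,.060) for p in fc]);print('flange',F.mean(0),np.linalg.norm(F-np.roll(F,-1,0),axis=1))
F2=[tri(T,(274.5,219.75),S,(236.5,255.5)),tri(T,(292,262.5),S,(312.5,291))];print('tri flange',F2)
d=L[0]-Rr[0];print('bar yaw',np.degrees(np.arctan2(d[1],d[0])))
for i in(0,2):
    e=F[i]-F[(i+1)%4];print('flange long yaw',np.degrees(np.arctan2(e[1],e[0]))%180)
bc=np.array([at_z(T,p,.016) for p in[(119.5,216),(168.25,221.75),(160.75,269.25),(110.5,263.25)]])
print('base',bc,bc.mean(0),np.linalg.norm(bc-np.roll(bc,-1,0),axis=1))
for a,b in((1,0),(2,3)):
    e=bc[a]-bc[b];e=-e;print('stand x yaw',np.degrees(np.arctan2(e[1],e[0])))
e=bc[1]-bc[2];print('perp',np.degrees(np.arctan2(e[1],e[0])))
print('glass',tri(T,(90+188/4,200+138/4),S,(186.25,112)))
for z in(.003,):
    m=(ct['frame'].astype(int).max(2)<30).astype(np.uint8);n,l,st,c=cv2.connectedComponentsWithStats(m)
    ks=[k for k in range(1,n) if st[k,4]>4000];print([(st[k].tolist(),at_z(T,c[k],.003)) for k in ks])
    for k in ks:
        bx=cv2.boxPoints(cv2.minAreaRect(np.argwhere(l==k)[:,::-1].astype(np.float32)))
        M=np.array([at_z(T,p,.003) for p in bx]);print('mat',M,M.mean(0))
E
```

```text
bar ends (array([0.5138, 0.0718, 0.125 ]), np.float64(2.0752857828826814)) (array([ 0.5729, -0.0826,  0.1267]), np.float64(2.8320758332373113)) mid [ 0.5433 -0.0054  0.1258] len 0.16528436752114847
flange [ 0.5433 -0.0057  0.06  ] [0.1876 0.1176 0.1884 0.1156]
tri flange [(array([ 0.5333,  0.1204, -0.0103]), np.float64(84.90798794473736)), (array([ 0.5238,  0.0096, -0.0411]), np.float64(166.01431948292887))]
bar yaw 110.93215659238382
flange long yaw 111.88947087350901
flange long yaw 111.27986793120085
base [[0.5915 0.5229 0.016 ]
 [0.5722 0.3878 0.016 ]
 [0.447  0.4052 0.016 ]
 [0.4651 0.5424 0.016 ]] [0.5189 0.4646 0.016 ] [0.1365 0.1264 0.1384 0.1279]
stand x yaw 81.84269792802023
stand x yaw 82.4719795610112
perp -7.921122954774164
glass (array([0.509 , 0.3757, 0.2645]), np.float64(0.8005762796917929))
[]
```

Bar centre is (0.543, -0.005) with its top at z≈0.126, which fits the 0.128 expected. Tray yaw is about 21.3° (mod 180), and flange sizes agree with the text. Moving now, and refining the mat and glass estimates on the way.

```bash
python3 -m creep '[[87.6,0.2,-1,0,0,0,0],[87.6,0.2,-1,0,0,0,0],[87.6,0.2,-1,0,0,0,0],[87.6,0.2,-1,0,0,0,0],[87.6,0.2,-1,0,0,0,0],[87.6,0.2,-1,0,0,0,0],[87.6,0.2,-1,0,0,0,0],[87.6,0.2,-1,0,0,0,0]]' 
python3 -m creep '[[87.6,0.4,-1,0,0,0,0],[87.6,0.4,-1,0,0,0,0],[87.6,0.4,-1,0,0,0,0],[87.6,0.4,-1,0,0,0,0],[87.6,0.4,-1,0,0,0,0],[87.6,0.4,-1,0,0,0,0],[87.6,0.4,-1,0,0,0,0],[87.6,0.4,-1,0,0,0,0]]' 
python3 -m creep '[[87.6,0.8,-1,0,0,0,-5.8],[87.6,0.8,-1,0,0,0,-5.8],[87.6,0.8,-1,0,0,0,-5.8],[87.6,0.8,-1,0,0,0,-5.8],[87.6,0.8,-1,0,0,0,-5.8],[87.6,0.8,-1,0,0,0,-5.8],[87.6,0.8,-1,0,0,0,-5.8],[87.6,0.8,-1,0,0,0,-5.8]]' 
```

```text
time_s: 1.77
tcp_pos: [0.2985, 0.4224, 0.2267]
eef_rot: [-180.0, 0.0, -22.5]
contact_force: [-0.5, -0.6, -0.6]
gripper_width: 0.0876
gripper_force: 0.0
time_s: 2.43
tcp_pos: [0.3786, 0.2223, 0.2269]
eef_rot: [-180.0, -0.0, -22.5]
contact_force: [-0.4, -0.3, -0.7]
gripper_width: 0.0875
gripper_force: 0.0
time_s: 3.1
tcp_pos: [0.5393, 0.0221, 0.2268]
eef_rot: [-180.0, 0.0, -69.2]
contact_force: [0.1, 0.7, 0.1]
gripper_width: 0.0877
gripper_force: 0.0
```

```bash
python3 - <<'E'
from h import *
from plant import capture,r
np.set_printoptions(precision=4,suppress=True)
S=cam(capture('side'));T=cam(capture('top'))
y=np.radians(82.15);u=np.array([np.cos(y),np.sin(y),0]);z=np.array([0,0,1.]);a=.35
up=-np.sin(a)*u+np.cos(a)*z
f=LS(lambda g:np.r_[(proj(S,g)-[186.25,112])[0],(proj(T,g+.017*up)-[137.5,234.5])[0]],[.509,.376,.26])
g=f.x;look=-np.cos(a)*u-np.sin(a)*z
print('glass',g,f.fun,'view',g+.1*look,'lens',g+.14*look)
im=cv2.imread('pics/top0.png');m=((im.max(2)<45)).astype(np.uint8)[190:300,360:490]
n,l,st,c=cv2.connectedComponentsWithStats(m);k=1+np.argmax(st[1:,4]);print(st[k])
ap=cv2.approxPolyDP(cv2.findContours((l==k).astype(np.uint8),0,2)[0][0],8,True)[:,0]+[360,190]
M=np.array([at_z(T,p,.003) for p in ap]);print('mat',ap.tolist(),M.mean(0),np.linalg.norm(M-np.roll(M,-1,0),axis=1))
for e in M-np.roll(M,-1,0):print(np.degrees(np.arctan2(e[1],e[0]))%90)
s=r.get_state();print(s['time_s'],s['tcp_pos'],s['eef_rot'],s['joints'],s['contact_force'])
E
```

```text
glass [0.5079 0.3739 0.2653] [-0.3455  0.0355  0.107  -0.2707] view [0.495  0.2808 0.231 ] lens [0.4899 0.2436 0.2173]
[  12   15  103   79 6378]
mat [[380, 205], [373, 269], [469, 282], [473, 218]] [ 0.4981 -0.2844  0.003 ] [0.1702 0.25   0.1687 0.2483]
80.36312519943931
80.53625347333453
80.9661246598838
80.18690098816198
3.2 [0.5403 0.0206 0.2261] [179.956   -0.0451 -69.335 ] [ 22.9946   7.9343 -16.3525   0.0475 -65.759   -2.3491] [ 0.1963 -0.3256 -0.3471]
```

```bash
python3 -m creep '[[60,0.16,-0.6,0,0,0,0.4],[40,0,-0.46,0,0,0,0],[40,0,0,-0.9,0,0,0],[40,0,0,-0.9,0,0,0],[40,0,0,-0.9,0,0,0],[40,0,0,-0.9,0,0,0],[40,0,0,-0.9,0,0,0],[40,0,0,-0.48,0,0,0]]' 
python3 -m creep '[[40,0,0,0,0,0,0],[0,0,0,0,0,0,0],[0,0,0,0,0,0,0],[0,0,0,0,0,0,0],[0,0,0,0,0,0,0],[0,0,0,0,0,0,0],[0,0,0,0,0,0,0],[0,0,0,0,0,0,0]]' 45
```

```text
time_s: 3.87
tcp_pos: [0.5407, -0.003, 0.0999]
eef_rot: [179.9, 0.0, -68.5]
contact_force: [-0.7, -0.3, -0.1]
gripper_width: 0.0421
gripper_force: 0.0
time_s: 4.53
tcp_pos: [0.543, -0.0027, 0.103]
eef_rot: [-179.9, -0.0, -68.5]
contact_force: [-0.1, 1.4, 6.4]
gripper_width: 0.0116
gripper_force: 45.0
```

The grip closed at 11.6 mm, which matches the 12 mm bar. Lifting gently.

```bash
python3 -m creep '[[0,0,0,0.2,0,0,0],[0,0,0,0.3,0,0,0],[0,0,0,0.4,0,0,0],[0,0,0,0.5,0,0,0],[0,0,0,0.5,0,0,0],[0,0,0,0.5,0,0,0],[0,0,0,0.4,0,0,0],[0,0,0,0.2,0,0,0]]' 
python3 - <<'E'
from h import *
from plant import capture,r
c=capture('top');t=capture('side')
a=c['frame'][130:310,230:400,::-1];b=t['frame'][160:330,200:370,::-1]
cv2.imwrite('pics/l1.png',np.hstack([cv2.resize(a,(400,420),interpolation=2),cv2.resize(b,(400,420),interpolation=2)]))
s=r.get_state();print(s['time_s'],s['tcp_pos'],s['eef_rot'],s['contact_force'],s['gripper_width'])
E
```

```text
time_s: 5.2
tcp_pos: [0.5429, -0.0029, 0.179]
eef_rot: [-179.9, -0.0, -68.5]
contact_force: [0.7, 0.8, -2.5]
gripper_width: 0.0115
gripper_force: 45.0
5.3 [ 0.5428443  -0.00281823  0.17820888] [-1.79888969e+02 -5.32422903e-03 -6.85073401e+01] [-0.34286187  0.24581621 -1.73133835] 0.011839806987203416
```

View pics/l1.png

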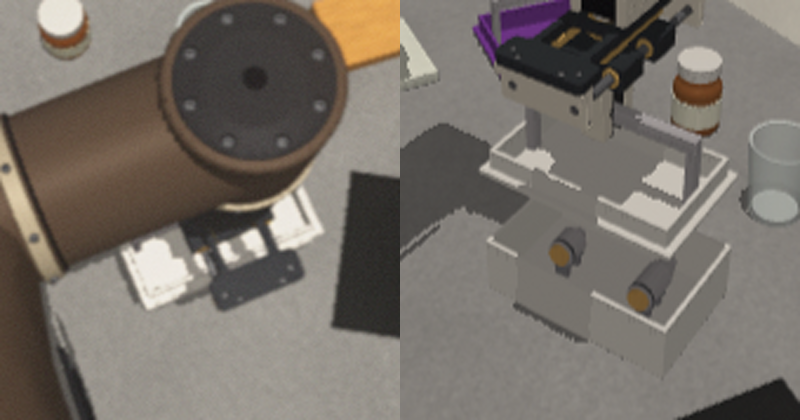

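Both objectives are visible in the side crop at (567,247) and (650,288). Brass threads face the side camera, so the noses point to +x at yaw ≈21°. The upper tray hangs level. Carrying it to the mat.

```bash
python3 -m creep '[[0,-0.06,-0.3,0,0,0,-1],[0,-0.1,-0.6,0,0,0,-2],[0,-0.12,-0.8,0,0,0,-2],[0,-0.14,-0.9,0,0,0,-2.5],[0,-0.14,-0.9,0,0,0,-2.5],[0,-0.14,-0.9,0,0,0,-2.5],[0,-0.14,-0.9,0,0,0,-2.5],[0,-0.14,-0.9,0,0,0,-2.5]]' 
python3 -m creep '[[0,-0.14,-0.9,0,0,0,-2.5],[0,-0.14,-0.9,0,0,0,-2.5],[0,-0.14,-0.9,0,0,0,-2.5],[0,-0.14,-0.8,0,0,0,-2],[0,-0.12,-0.6,0,0,0,-2],[0,-0.1,-0.5,0,0,0,-1.3],[0,-0.06,-0.26,0,0,0,0],[0,0,0,0,0,0,0]]' 
python3 -m creep '[[0,0,0,-0.3,0,0,0],[0,0,0,-0.6,0,0,0],[0,0,0,-0.8,0,0,0],[0,0,0,-0.8,0,0,0],[0,0,0,-0.8,0,0,0],[0,0,0,-0.6,0,0,0],[0,0,0,-0.4,0,0,0],[0,0,0,0,0,0,0]]' 
```

```text
time_s: 5.97
tcp_pos: [0.5167, -0.1594, 0.176]
eef_rot: [179.9, 0.0, -86.2]
contact_force: [0.4, -0.0, -3.3]
gripper_width: 0.0117
gripper_force: 45.0
time_s: 6.63
tcp_pos: [0.4961, -0.2804, 0.1763]
eef_rot: [179.9, 0.0, -98.9]
contact_force: [-0.3, 0.2, -2.9]
gripper_width: 0.0118
gripper_force: 45.0
time_s: 7.3
tcp_pos: [0.4956, -0.2782, 0.0671]
eef_rot: [179.8, 0.0, -98.8]
contact_force: [-0.2, -0.1, -3.1]
gripper_width: 0.0115
gripper_force: 45.0
```

```bash
python3 -m creep '[[0,0.12,-0.14,0,0,0,0],[0,0,0,-0.12,0,0,0],[0,0,0,-0.08,0,0,0],[0,0,0,-0.08,0,0,0],[0,0,0,0,0,0,0]]' 
python3 - <<'E'
from h import *
from plant import capture,r
c=capture('top');t=capture('side')
a=c['frame'][180:310,350:500,::-1];b=t['frame'][230:420,230:460,::-1]
cv2.imwrite('pics/l2.png',np.hstack([cv2.resize(a,(400,346),interpolation=2),cv2.resize(b,(400,346),interpolation=2)]))
E
```

```text
time_s: 7.72
tcp_pos: [0.4998, -0.2829, 0.0626]
eef_rot: [-180.0, 0.0, -98.8]
contact_force: [-1.2, 0.6, -2.5]
gripper_width: 0.0119
gripper_force: 45.0
```

View pics/l2.png

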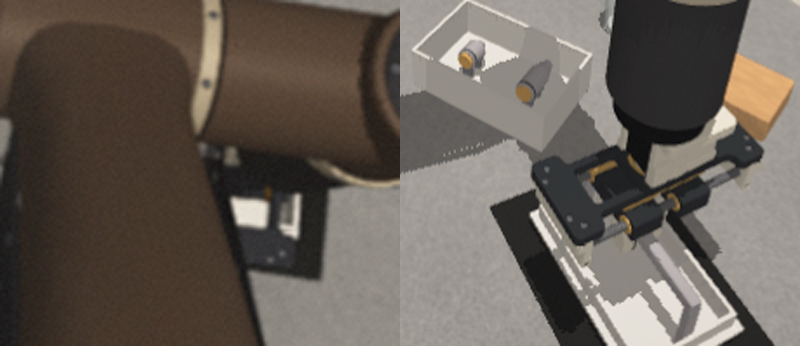

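The tray is aligned over the mat and still a few millimetres up. The side view shows the longer objective at crop (533,82), the right-hand one. Lowering to contact.

```bash
python3 -m creep '[[0,0,0,-0.08,0,0,0],[0,0,0,-0.06,0,0,0],[0,0,0,0,0,0,0]]'; python3 -m creep '[[0,0,0,-0.04,0,0,0],[0,0,0,0,0,0,0]]'; python3 -m creep '[[0,0,0,-0.04,0,0,0],[0,0,0,0,0,0,0]]'
```

```text
time_s: 8.07
tcp_pos: [0.4997, -0.2829, 0.0587]
eef_rot: [180.0, 0.0, -98.8]
contact_force: [0.0, 0.5, -2.3]
gripper_width: 0.0113
gripper_force: 45.0
time_s: 8.23
tcp_pos: [0.4999, -0.283, 0.0581]
eef_rot: [-180.0, -0.0, -98.8]
contact_force: [-1.3, -0.4, -2.4]
gripper_width: 0.0112
gripper_force: 45.0
time_s: 8.4
tcp_pos: [0.5, -0.283, 0.058]
eef_rot: [-180.0, -0.0, -98.8]
contact_force: [-2.9, 2.6, 7.6]
gripper_width: 0.0119
gripper_force: 45.0
```

Contact at +7.6 N. Releasing and backing up.

```bash
python3 -m creep '[[40,0,0,0,0,0,0],[40,0,0,0,0,0,0],[40,0,0,0,0,0,0],[40,0,0,0.4,0,0,0],[40,0,0,0.8,0,0,0],[40,0,0,1,0,0,0],[50,0,0,1,0,0,0],[60,0,0,1,0,0,0]]' 
python3 -m creep '[[60,-0.5,0.5,1,0,0,0],[60,-0.5,0.5,1,0,0,0],[60,-0.5,0.5,0,0,0,0],[60,-0.5,0.5,0,0,0,0],[60,-0.5,0.5,0,0,0,0],[60,-0.5,0.5,0,0,0,0],[60,0,0.5,0,0,0,0],[60,0,0.5,0,0,0,0]]'
python3 - <<'E'
from h import *
from plant import capture,r,search_frame
c=capture('top');t=capture('side')
cv2.imwrite('pics/top3.png',c['frame'][:,:,::-1]);cv2.imwrite('pics/side3.png',t['frame'][:,:,::-1])
for n,x in(('top',c),('side',t)):
  for k in('long_lens','short_lens','insert'):
    for d in search_frame(x,k)[:3]:print(n,k,np.round(d['bbox'],1),round(d['conf'],2))
a=c['frame'][183:303,265:485,::-1];b=t['frame'][240:340,220:360,::-1]
cv2.imwrite('pics/l3.png',np.vstack([cv2.resize(c['frame'][183:263,265:365,::-1],(375,300),interpolation=2),cv2.resize(a,(375,205),interpolation=2)]) if 0 else np.hstack([cv2.resize(a,None,fx=2,fy=2,interpolation=2)[:240],cv2.resize(t['frame'][250:310,230:320,::-1],(360,240),interpolation=2)]))
E
```

```text
time_s: 9.07
tcp_pos: [0.4998, -0.283, 0.1639]
eef_rot: [-180.0, -0.0, -98.8]
contact_force: [0.3, 0.1, -0.8]
gripper_width: 0.0482
gripper_force: 0.0
time_s: 9.73
tcp_pos: [0.4243, -0.1825, 0.2132]
eef_rot: [-179.9, 0.0, -98.8]
contact_force: [0.7, -0.6, 0.1]
gripper_width: 0.0601
gripper_force: 0.0
top long_lens [326.1 208.4 343.6 230.9] 0.49
top insert [143.7 125.1 203.4 197.8] 0.89
top insert [177.  273.5 236.9 353.1] 0.8
top insert [388.7 216.3 448.2 228.1] 0.71
side long_lens [294.8 267.8 313.3 281.4] 0.7
side insert [305.8 315.2 434.1 420. ] 0.7
side insert [106.2 211.1 191.5 265.3] 0.56
```

View pics/l3.png

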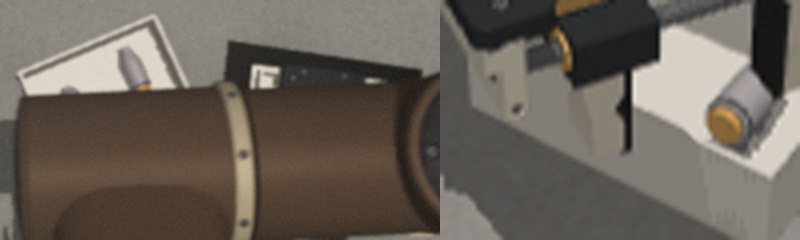

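The arm is blocking the top view, so I'm swinging it out to +y. I'll turn to the lens-grasp yaw on the way.

```bash
python3 -m creep '[[60,0,1,0,0,0,-3.75],[60,0,1,0,0,0,-3.75],[60,0,1,0,0,0,-3.75],[60,0,1,0,0,0,-3.75],[60,0,1,0,0,0,-3.75],[60,0,1,0,0,0,-3.75],[60,0,1,0,0,0,-3.75],[60,0,1,0,0,0,-3.75]]' 
python3 -m creep '[[60,0,1,0,0,0,-3.75],[60,0,1,0,0,0,-3.75],[60,0,1,0,0,0,-3.75],[60,0,1,0,0,0,-3.75],[60,0,1,0,0,0,-3.75],[60,0,1,0,0,0,-3.75],[60,0,1,0,0,0,-3.75],[60,0,1,0,0,0,-3.75]]'
python3 - <<'E'
from h import *
from plant import capture,r,search_frame
c=capture('top');t=capture('side')
cv2.imwrite('pics/top4.png',c['frame'][:,:,::-1]);cv2.imwrite('pics/side4.png',t['frame'][:,:,::-1])
for n,x in(('top',c),('side',t)):
  for k in('long_lens','short_lens','long_lens_nose','insert'):
    for d in search_frame(x,k)[:3]:print(n,k,np.round(d['bbox'],1),round(d['conf'],2))
a=c['frame'][180:260,270:360,::-1];b=t['frame'][240:320,230:350,::-1];m=c['frame'][190:300,360:490,::-1]
cv2.imwrite('pics/l4.png',np.vstack([np.hstack([cv2.resize(a,(450,400),interpolation=2),cv2.resize(m,(350,400),interpolation=2)]),cv2.resize(b[10:50,:],(600,200),interpolation=2).copy() if 0 else cv2.copyMakeBorder(cv2.resize(b[10:50],(600,200),interpolation=2),0,0,0,200,0)]))
E
```

```text
time_s: 10.8
tcp_pos: [0.4248, 0.0179, 0.2121]
eef_rot: [-180.0, -0.0, -129.0]
contact_force: [0.8, -0.5, -0.1]
gripper_width: 0.0599
gripper_force: 0.0
time_s: 11.47
tcp_pos: [0.425, 0.218, 0.2119]
eef_rot: [-180.0, -0.0, -159.0]
contact_force: [0.7, -0.3, 0.1]
gripper_width: 0.0604
gripper_force: 0.0
top long_lens [327.5 209.  340.1 232.5] 0.7
top short_lens [295.8 227.9 308.9 241.8] 0.65
top short_lens [385.9 215.7 469.7 275.9] 0.33
top long_lens_nose [328.6 206.1 342.8 228.9] 0.69
top insert [387.1 215.2 462.8 271.3] 0.88
top insert [177.7 287.9 237.  353.9] 0.83
top insert [146.  126.  202.9 197.7] 0.81
side long_lens [296.  262.6 315.1 283.7] 0.82
side short_lens [264.3 253.  279.6 266.5] 0.7
side long_lens_nose [294.2 261.2 315.3 284.5] 0.85
side insert [232.9 150.9 299.5 188.2] 0.97
side insert [104.5 209.5 192.2 265.1] 0.9
side insert [301.5 313.4 427.8 420. ] 0.64
```

View pics/l4.png

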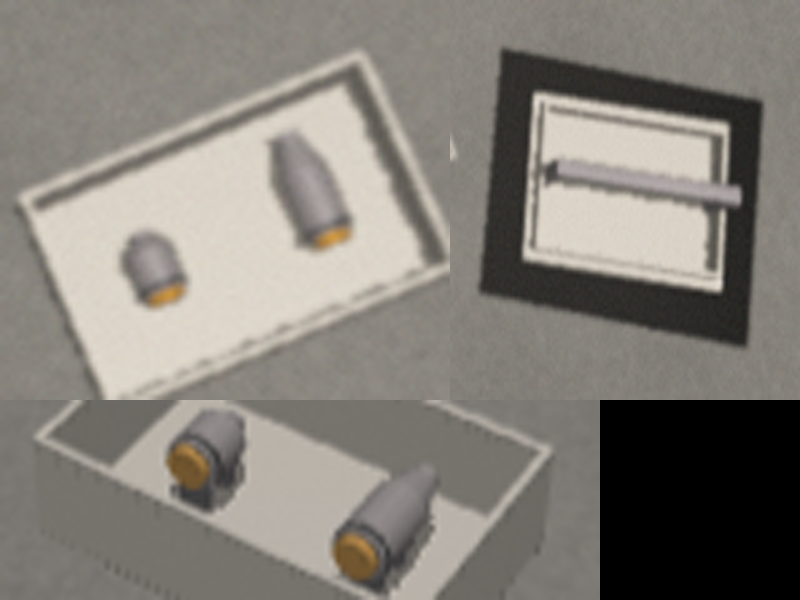

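The insert lies flat, centred and square on the mat. The long objective is at top (327,207) nose to (337,228) thread, and side (316,264) nose to (301,281) thread. Triangulating.

```bash
python3 - <<'E'
from h import *
from plant import capture,r,outline_of
np.set_printoptions(precision=4,suppress=True)
ct,cs=capture('top'),capture('side');T,S=cam(ct),cam(cs)
n,e1=tri(T,(327.2,207),S,(316,264));b,e2=tri(T,(337,228),S,(301,281.4))
d=n-b;print('nose',n,e1,'back',b,e2,'len',np.linalg.norm(d),'yaw',np.degrees(np.arctan2(d[1],d[0])))
for yaw in(21.3,):
    pass
# silhouette fit: cylinder model vs network outlines
prof=[(-23,10),(-18,10),(-18,13),(18,13),(34,6),(40,6)]
def hull(c,p):
    ax=np.array([np.cos(p[2]),np.sin(p[2]),0]);l=np.array([-ax[1],ax[0],0]);z=np.array([0,0,1.])
    o=np.array([p[0],p[1],p[3]]);t=np.linspace(0,2*np.pi,24)
    P=np.array([o+x/1e3*ax+q/1e3*(np.cos(a)*l+np.sin(a)*z) for x,q in prof for a in t])
    return proj(c,P)
def mask(c,p,s=8):
    m=np.zeros((420*s//2,560*s//2),np.uint8)
obs=[]
for c,C in((ct,T),(cs,S)):
    o=outline_of(c,'long_lens');print([(round(q['conf'],2),q['region'].sum(),np.round(q['bbox'],1)) for q in o[:2]])
    m=o[0]['region'];yx=np.argwhere(m)[:,::-1].astype(float)
    obs.append((C,yx.mean(0),np.cov(yx.T)))
def pm(C,p):
    h=cv2.convexHull(((hull(C,p)+.5)*16).astype(np.float32))
    m=cv2.moments(h/1.0);a=m['m00'];cx,cy=m['m10']/a,m['m01']/a
    return np.array([cx,cy])/16-.5,np.array([m['mu20'],m['mu11'],m['mu02']])/a/256
def res(p):
    q=[]
    for C,c,V in obs:
        cc,v=pm(C,p);q+=list(cc-c)+list((v-[V[0,0],V[0,1],V[1,1]])*.15)
    return np.array(q)
f=LS(res,[.56,-.047,np.radians(21.3),.03],diff_step=1e-3,x_scale=[.01,.01,.1,.01]);print('fit',f.x,np.degrees(f.x[2]),f.fun)
rim=np.array([at_z(T,(270+x/5,180+y/5),.056) for x,y in((22,197),(362,52),(105,398))])
print('rim centre',(rim[1]+rim[2])/2,np.linalg.norm(rim[1]-rim[0]),np.linalg.norm(rim[2]-rim[0]))
e=rim[0]-rim[1];print(np.degrees(np.arctan2(e[1],e[0]))-90)
s=r.get_state();print(s['time_s'],s['tcp_pos'],s['eef_rot'],s['joints'])
E
```

```text
nose [ 0.5979 -0.0343  0.032 ] 3.480554978318061 back [ 0.5416 -0.0566  0.0299] 0.7628264778065809 len 0.06062157317776919 yaw 21.560866804810672
[(0.63, np.int64(213), array([325.6, 209.3, 343.5, 231.2]))]
[(0.82, np.int64(261), array([294.9, 264.8, 315.2, 282.2]))]
fit [ 0.5607 -0.0476  0.3842  0.0289] 22.014418189759752 [-0.1031  0.1127  0.1113  0.2638  0.5718  0.1264  0.0013  0.0937 -0.0036
  0.357 ]
rim centre [ 0.548  -0.0043  0.056 ] 0.18808976187810708 0.10943695520776249
21.711167815825803
12.1667 [0.4249 0.2168 0.2122] [ 179.9902    0.0148 -158.825 ] [  50.7375    2.215   -24.6798   -0.0014  -63.0875 -119.5619]
```

Lens origin is (0.5607, -0.0475), z 0.029, yaw 21.7°. The two methods agree, and the length is 61 mm against 63 mm nominal. Moving above it.

```bash
python3 -m creep '[[36,0.49,-0.96,0,0,0,0.4],[36,0.49,-0.96,0,0,0,0],[36,0.49,-0.96,0,0,0,0],[36,0.49,-0.96,0,0,0,0],[36,0.49,-0.96,0,0,0,0],[36,0.49,-0.96,0,0,0,0],[36,0.49,-0.96,0,0,0,0],[36,0.49,-0.96,0,0,0,0]]' 
python3 -m creep '[[36,0.49,-0.96,0,0,0,0],[36,0.49,-0.96,0,0,0,0],[36,0.53,-0.98,0,0,0,0],[36,0,0,-1,0,0,0],[36,0,0,-1,0,0,0],[36,0,0,-1,0,0,0],[36,0,0,-0.6,0,0,0],[36,0,0,0,0,0,0]]'
```

```text
time_s: 12.83
tcp_pos: [0.5233, 0.0237, 0.2122]
eef_rot: [180.0, 0.0, -158.4]
contact_force: [0.5, 0.2, -0.2]
gripper_width: 0.0358
gripper_force: 0.0
time_s: 13.5
tcp_pos: [0.5583, -0.048, 0.1185]
eef_rot: [179.9, -0.3, -158.5]
contact_force: [0.1, 0.2, -0.3]
gripper_width: 0.036
gripper_force: 0.0
```

```bash
python3 -m creep '[[36,0.05,0,-0.6,0,0,0],[36,0,0,-0.8,0,0,0],[36,0,0,-0.8,0,0,0],[36,0,0,-0.6,0,0,0],[36,0,0,-0.3,0,0,0],[36,0,0,0,0,0,0],[36,0,0,0,0,0,0]]' 
```

```text
time_s: 14.08
tcp_pos: [0.5625, -0.0474, 0.0454]
eef_rot: [-180.0, 0.0, -158.4]
contact_force: [0.1, 0.1, 1.0]
gripper_width: 0.0364
gripper_force: 0.0
```

```bash
python3 -m creep '[[36,-0.06,0,-0.3,0,0,0],[36,0,0,-0.4,0,0,0],[36,0,0,-0.4,0,0,0],[36,0,0,-0.26,0,0,0],[36,0,0,0,0,0,0],[36,0,0,0,0,0,0]]'
python3 - <<'E'
from plant import r
s=r.get_state();print(s['tcp_pos'],s['eef_rot'],s['contact_force'])
E
```

```text
time_s: 14.58
tcp_pos: [0.5599, -0.0475, 0.0099]
eef_rot: [180.0, -0.1, -158.4]
contact_force: [-0.4, -0.0, -0.1]
gripper_width: 0.0359
gripper_force: 0.0
[ 0.55994519 -0.04754318  0.00986338] [ 1.79992470e+02 -8.74201907e-02 -1.58399375e+02] [-0.37202529 -0.03875536 -0.08840124]
```

```bash
python3 -m creep '[[0,0,0,0,0,0,0],[0,0,0,0,0,0,0],[0,0,0,0,0,0,0],[0,0,0,0,0,0,0],[0,0,0,0,0,0,0],[0,0,0,0,0,0,0]]' 30
python3 -m creep '[[0,0,0,0.3,0,0,0],[0,0,0,0.5,0,0,0],[0,0,0,0.8,0,0,0],[0,0,0,0.8,0,0,0],[0,0,0,0.8,0,0,0],[0,0,0,0.8,0,0,0],[0,0,0,0.8,0,0,0],[0,0,0,0.8,0,0,0]]' 45
```

```text
time_s: 15.08
tcp_pos: [0.5608, -0.0476, 0.011]
eef_rot: [-180.0, 0.0, -158.4]
contact_force: [0.7, -3.0, 2.5]
gripper_width: 0.0248
gripper_force: 30.0
time_s: 15.75
tcp_pos: [0.5596, -0.0472, 0.1517]
eef_rot: [180.0, -0.0, -158.4]
contact_force: [1.5, -0.7, -0.6]
gripper_width: 0.025
gripper_force: 45.0
```

The lens is held with the fingers at 25 mm. Carrying it towards the camera, stopping short, with the yaw turn first and the tilt after.

```bash
python3 -m creep '[[0,-0.23,0.3,0.4,0,0,2],[0,-0.23,0.6,0.4,0,0,4],[0,-0.23,0.8,0.4,0,0,5.5],[0,-0.23,0.8,0.4,0,0,5.5],[0,-0.23,0.8,0.32,0,0,5.5],[0,-0.23,0.8,0,0,0,5.5],[0,-0.23,0.8,0,0,0,5.5],[0,-0.23,0.8,0,0,0,5.5]]' 
python3 -m creep '[[0,-0.23,0.8,0,0,0,5.5],[0,-0.23,0.8,0,0,0,5.5],[0,-0.23,0.8,0,0,0,5.5],[0,-0.23,0.6,0,0,0,5],[0,0,0.5,0,4.95,-0.69,0],[0,0,0.3,0,4.95,-0.69,0],[0,0,0,0,4.95,-0.69,0],[0,0,0,0,4.95,-0.69,0]]'
python3 -m creep '[[0,0,0,0,0,0,0],[0,0,0,0,0,0,0]]'
python3 - <<'E'
from h import *
from plant import capture,r,search_frame
np.set_printoptions(precision=4,suppress=True)
c=capture('top');t=capture('side')
cv2.imwrite('pics/top5.png',c['frame'][:,:,::-1]);cv2.imwrite('pics/side5.png',t['frame'][:,:,::-1])
for n,x in(('top',c),('side',t)):
  for k in('long_lens','camera','stand'):
    for d in search_frame(x,k)[:2]:print(n,k,np.round(d['bbox'],1),round(d['conf'],2))
s=r.get_state();q=R.from_euler('xyz',s['eef_rot'],degrees=True).as_matrix()
nose=s['tcp_pos']-.0188*q[:,2]-.04*q[:,0];print(s['time_s'],s['tcp_pos'],s['eef_rot'],'nose',nose,-q[:,0],proj(cam(c),nose),proj(cam(t),nose),s['contact_force'],s['moment'])
a=c['frame'][195:275,90:240,::-1];b=t['frame'][60:180,140:290,::-1]
cv2.imwrite('pics/l5.png',np.vstack([cv2.resize(a,(600,270),interpolation=2),cv2.resize(b,(600,330),interpolation=2)]))
E
```

```text
time_s: 16.42
tcp_pos: [0.5129, 0.0963, 0.1985]
eef_rot: [179.9, 0.0, -119.1]
contact_force: [0.7, 0.3, -1.7]
gripper_width: 0.0246
gripper_force: 45.0
time_s: 17.08
tcp_pos: [0.4902, 0.1915, 0.1988]
eef_rot: [-179.9, 20.2, -97.7]
contact_force: [0.6, -1.1, -1.5]
gripper_width: 0.0249
gripper_force: 45.0
time_s: 17.25
tcp_pos: [0.4909, 0.189, 0.1985]
eef_rot: [180.0, 20.0, -98.0]
contact_force: [0.8, 0.4, -1.5]
gripper_width: 0.0244
gripper_force: 45.0
top long_lens [372.  202.8 477.1 287.7] 0.16
top camera [ 61.5 218.  139.6 244.6] 0.55
top stand [ 28.5 208.1 167.1 249.6] 0.64
side camera [153.3  79.8 192.7 117.9] 0.56
side camera [350.  210.3 380.2 253.3] 0.36
side stand [159.5  29.6 216.5 202.8] 0.9
side stand [265.3 253.7 279.4 269.6] 0.32
17.65 [0.4911 0.1906 0.1984] [179.992   19.9535 -97.8383] nose [0.4954 0.2215 0.2297] [0.1282 0.9312 0.3413] [[214.3289 240.8391]] [[211.4431 150.7908]] [ 0.3612  0.1311 -1.7725] [-1.2139  0.1621 -0.0416]
```

View pics/l5.png

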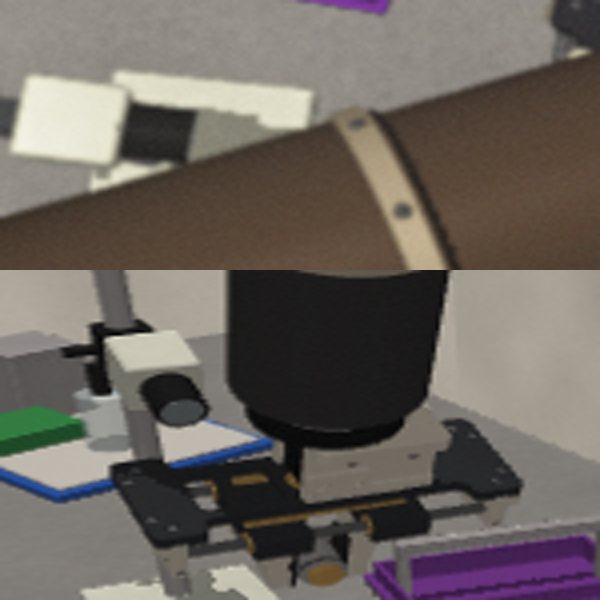

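The lens sits in the gripper below the hand, with its brass thread at side crop (325,572), pointing at the camera as computed. In the top view the brown arm tube passes near the camera box at crop (100,190). I'll check that clearance in full frames before closing the last 60 mm.

```bash
python3 - <<'E'
from h import *
from plant import capture,r
np.set_printoptions(precision=3,suppress=True)
a,b=cv2.imread('pics/top5.png'),cv2.imread('pics/side5.png')
cv2.imwrite('pics/l6.png',np.vstack([cv2.resize(a,(560,420))[110:],cv2.resize(b,(560,420))[0:290]]))
T=cam(capture('top'))
for z in(.25,.4,.55,.7):print(z,[at_z(T,p,z)[:2] for p in((90,258.7),(140,243),(190,224))])
s=r.get_state();print(s['joints'])
E
```

```text
0.25 [array([0.462, 0.482]), array([0.492, 0.374]), array([0.53 , 0.269])]
0.4 [array([0.451, 0.406]), array([0.477, 0.317]), array([0.507, 0.23 ])]
0.55 [array([0.441, 0.33 ]), array([0.461, 0.26 ]), array([0.485, 0.192])]
0.7 [array([0.43 , 0.254]), array([0.445, 0.203]), array([0.463, 0.153])]
[ 29.816   4.151 -19.688 -19.216 -55.209 -28.147]
```

View pics/l6.png

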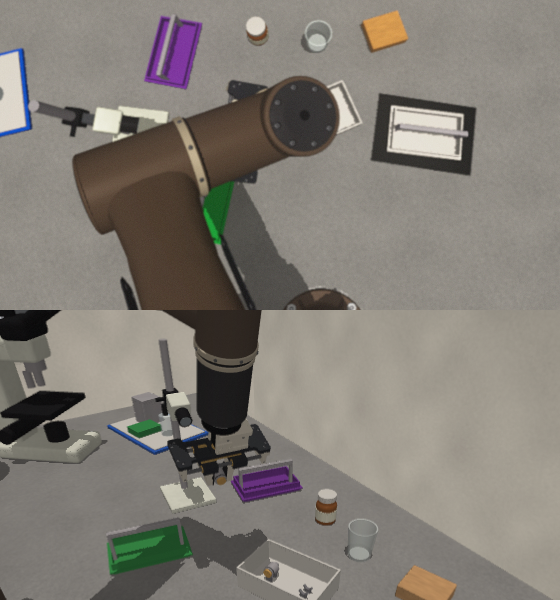

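Both views show the tube running well above the stand, and the wrist is clear of the camera. I'm closing the last 60 mm slowly, after checking the lens's seat in the grip against the side picture.

```bash
python3 - <<'E'
from h import *
from plant import capture
S=cam(capture('side'));n=np.array([.4954,.2215,.2297]);d=np.array([.1282,.9312,.3413])
print('thread face pred',proj(S,n-.063*d))
im=cv2.cvtColor(cv2.imread('pics/side5.png'),cv2.COLOR_BGR2HSV)[155:180,205:235]
m=(im[...,0]>8)&(im[...,0]<28)&(im[...,1]>120)&(im[...,2]>90);yx=np.argwhere(m);print(len(yx),yx[:,1].mean()+205,yx[:,0].mean()+155,yx.min(0),yx.max(0))
E
python3 -m creep '[[0,0,0.2,0.02,0,0,0],[0,0,0.4,0.02,0,0,0],[0,0,0.5,0,0,0,0],[0,0,0.5,0,0,0,0],[0,0,0.4,0,0,0,0],[0,0,0.26,0,0,0,0],[0,0,0,0,0,0,0],[0,0,0,0,0,0,0]]'
python3 - <<'E'
from h import *
from plant import capture,r
np.set_printoptions(precision=4,suppress=True)
c=capture('top');t=capture('side')
cv2.imwrite('pics/side7.png',t['frame'][:,:,::-1])
for _ in range(1):
    P=[];
    for i in range(8):
        capture('top') if i else 0
        s=r.get_state();q=R.from_euler('xyz',s['eef_rot'],degrees=True).as_matrix();P.append(np.r_[s['tcp_pos']-.0188*q[:,2]-.04*q[:,0],-q[:,0],s['tcp_pos']])
P=np.mean(P,0);print(s['time_s'],'nose',P[:3],P[3:6],'tcp',P[6:],s['eef_rot'],s['contact_force'],'back px',proj(cam(t),P[:3]-.063*P[3:6]),'err mm',(P[:3]-[.495,.2808,.231])*1e3)
cv2.imwrite('pics/l7.png',cv2.resize(t['frame'][60:210,120:320,::-1],(800,600),interpolation=2))
E
```

```text
thread face pred [[221.54792575 171.35298257]]
46 220.93478260869566 170.32608695652175 [12 12] [18 20]
time_s: 18.42
tcp_pos: [0.4911, 0.2469, 0.1994]
eef_rot: [180.0, 20.0, -97.8]
contact_force: [0.5, 0.0, -2.3]
gripper_width: 0.0254
gripper_force: 45.0
18.8667 nose [0.4957 0.2771 0.2309] [0.1296 0.9308 0.3419] tcp [0.4914 0.2462 0.1996] [-179.9816   19.9943  -97.9256] [-0.1622  0.1309 -0.5661] back px [[209.7362 160.3765]] err mm [ 0.7262 -3.7152 -0.0712]
```

View pics/l7.png

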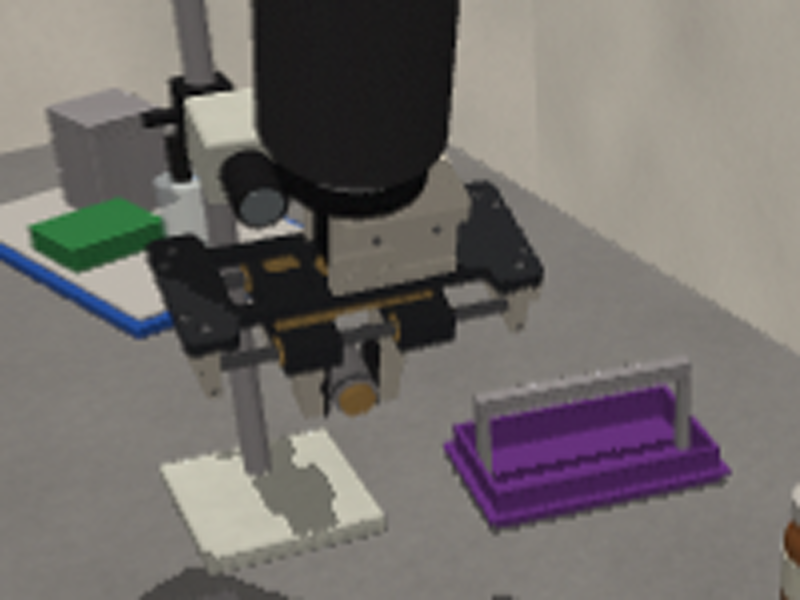

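The thread shows at crop (355,399), within about 1 px of the prediction. The glass is clearly visible at (262,206), with free space between them. One last 3.7 mm correction, then settle and check the final position.

```bash
python3 -m creep '[[0,-0.03,0.15,0,0,0,0],[0,0,0,0,0,0,0],[0,0,0,0,0,0,0],[0,0,0,0,0,0,0],[0,0,0,0,0,0,0],[0,0,0,0,0,0,0]]'
python3 - <<'E'
from h import *
from plant import capture,r
np.set_printoptions(precision=4,suppress=True)
P=[]
for i in range(8):
    capture('side');s=r.get_state();q=R.from_euler('xyz',s['eef_rot'],degrees=True).as_matrix();P.append(np.r_[s['tcp_pos']-.0188*q[:,2]-.04*q[:,0],-q[:,0]])
P=np.mean(P,0);print(s['time_s'],'err mm',(P[:3]-[.495,.2808,.231])*1e3,P[3:],s['gripper_width'],s['qd'])
E
```

```text
time_s: 19.37
tcp_pos: [0.4906, 0.2503, 0.1996]
eef_rot: [-180.0, 20.0, -97.9]
contact_force: [-0.2, -0.5, -1.1]
gripper_width: 0.0251
gripper_force: 45.0
19.7667 err mm [-0.0863  0.3653 -0.1064] [0.1292 0.9308 0.3419] 0.0248574827483083 [ 0.0112  0.0023  0.014  -0.0405 -0.0014  0.0768]
```

```bash
python3 -c "
from plant import close_job
print(close_job())"
```

```text
the job is handed in; nothing more can be done
None
```

I set the upper tray down flat in the middle of the mat, then handed the job in at about 20 s with the long objective held still in front of the inspection camera: by the arm's readings its nose is within about 0.5 mm of the view spot, which I located from the pictures to about 2 mm.

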